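# Set out the clay cutters over their sample pendants

## Robot

A 6-joint arm with a two-finger parallel gripper is mounted at the origin on the work surface. World frame = base frame: x ahead of the robot, y to its left, z up, the work surface at z = 0. Lengths are in m, angles in rad, forces in N, time in s.
With the tool pointing down it reaches from about 0.325 to 0.9 m from the base axis. Payload 6.1 kg.
Tool frame: the origin (TCP) lies at the very end of the fingers, on their centre line; the grasp point (between the pads) lies robot.tcp_to_grasp behind it (robot.tcp_to_grasp is the distance from the TCP to the grasp point, in m); z points along the fingers, y is the line along which they close (so a half turn about z gives the same grasp; the last joint's range is limited). The gripper opens to 85 mm and grips with 20 to 120 N. Pads are 22 mm wide; open, the fingers measure 114 mm over their backs; the gripper's body (76 mm by 85 mm) begins 54 mm behind the grasp point. The pads swing forward as they close: fully open they stand 13 mm farther back than shut.
Start: joints at [-1.432, 0.22, 1.526, -0, 1.395, -0.126], TCP at [0.164, -0.603, 0.231] pointing down, gripper open.
Joint ranges: [-2.98, 2.98], [-0.91, 2.08], [0.09, 2.57], [-1.24, 4.39], [0.2, 2.65], [-2.68, 2.68]. Speed limits (rad/s): [2.57, 2.57, 3.01, 3.14, 3.14, 3.14].

## Interface

Orientations are given as a 3x3 rotation matrix whose columns are the frame's x, y, z axes.
In Python, from station import robot gives the robot as it stands.
- The arm moves only by the tool send_rows, never from a script. Its argument "steps" is a list that holds one entry, the list of rows, each a list of 5 numbers: the shift along the tool's x, y, z in mm, then the turn about the tool's z in degrees, then the closure, from 0 (fully open) to 1 (shut). A call has 1 to 8 rows; each row shifts and turns the commanded pose from where the row before left it, along the tool's axes as they then stand; what a row does not reach is not made up. A row lasts 1/12 s, in which the tool goes at most 41.7 mm and 7.16 degrees, less where a joint would pass 70% of its speed; a pose out of reach is approached as far as the arm can. A call is refused whole if a number of a shift passes 41.7 or a number of a turn 7.16, either way. A call with a gripper value outside its range is refused whole. The fingers move at their own pace and stop on an object; "force" is the grip in N (left out, the last holds). Time passes only in rows, so rows that do not move let the fingers close. It gives the time, the measured TCP pose, the force, the opening and the grip force at its end, in the units of the state.
- robot.read_state(): the state, without advancing time (a new reading comes with each control period).
- robot.grab_frame(name): name is "scene" or "top" or "wrist"; returns a dict with "color" (384x512x3 uint8, red, green, blue), "range_z" (384x512 float32, m along the optical axis (not along the pixel's ray), 0 where there is no reading), "fx", "fy", "cx", "cy" (pixels), "eye" and "attitude" of the camera in the world; the wrist camera has in their place "tool_from_camera" (4x4, takes a point from camera to tool coordinates, whose origin is the TCP and whose axes are the flange's). Camera axes: x right, y up, looking along -z (the intrinsics and any distortion apply to the point x, -y, -z); pixel columns grow to the right and rows downward; lengths in m; the calibration is good to about 2 mm. A picture is of the moment at which its call begins: read the wrist's pose just before it.
- robot.job_done(): hands the job in; it is judged then, once.
The state is a dict: "time_s": time; "joint_positions": joint angles; "qd": joint speeds; "joint_efforts": joint torques, N m; "eef_pos": TCP position; "eef_rot": TCP orientation; "contact_force": force on the tool from outside, world axes, zero at the start; "ft_torque": the same for the moment, N m; "finger_gap": finger opening in m; "finger_force": force on a finger pad.
Only numpy, scipy, OpenCV 4.12 (cv2) and the standard library are available. Lean on these libraries where they do the work, as an engineer would, in place of code of your own. Each camera call takes 0.05 s, during which the arm holds its last target. There are 200 camera calls.

## Task

Get the craft table ready for the next group: stand each of the four steel clay cutters on the tile whose clay pendant has the cutter's own shape and size, right way up, flat on the tile and all round its pendant, the oblong one turned to suit. Set the cutters down rather than dropping them, let go of them all, and leave the amber bottle and the white jar standing where they are.

Things in the scene. Friction and masses are not known exactly. Their poses are not given: they have to be found in the camera images.
- cutter_large_round: loose clay cutter of bright steel standing on the table, a round ring, 60 mm outside diameter; 30 mm tall, wall 2.5 mm, open above and below, with an inward lip at the top that leaves a 5 mm wide rim; about 45 g. Origin: centre of its underside, z up
- cutter_small_round: loose clay cutter of bright steel standing on the table, a round ring, 40 mm outside diameter; 30 mm tall, wall 2.5 mm, open above and below, with an inward lip at the top that leaves a 5 mm wide rim; about 45 g. Origin: centre of its underside, z up
- cutter_square: loose clay cutter of bright steel standing on the table, a square ring, 58 x 58 mm outside, sides along its x and y axes; 30 mm tall, wall 2.5 mm, open above and below, with an inward lip at the top that leaves a 5 mm wide rim; about 45 g. Origin: centre of its underside, z up
- cutter_oblong: loose clay cutter of bright steel standing on the table, a rectangular ring, 76 mm along x by 44 mm along y outside; 30 mm tall, wall 2.5 mm, open above and below, with an inward lip at the top that leaves a 5 mm wide rim; about 45 g. Origin: centre of its underside, z up
- tile_large_round: white ceramic tile, 90 x 90 mm and 6 mm thick, fixed to the table; on its centre is stuck a terracotta clay pendant, round, 38 mm in diameter, 5 mm high above the tile. Origin: centre of the tile's underside, at table height, z up, x and y along the tile's edges
- tile_small_round: white ceramic tile, 90 x 90 mm and 6 mm thick, fixed to the table; on its centre is stuck a terracotta clay pendant, round, 18 mm in diameter, 5 mm high above the tile. Origin: centre of the tile's underside, at table height, z up, x and y along the tile's edges
- tile_square: white ceramic tile, 90 x 90 mm and 6 mm thick, fixed to the table; on its centre is stuck a terracotta clay pendant, square, 36 x 36 mm, sides along x and y, 5 mm high above the tile. Origin: centre of the tile's underside, at table height, z up, x and y along the tile's edges
- tile_oblong: white ceramic tile, 90 x 90 mm and 6 mm thick, fixed to the table; on its centre is stuck a terracotta clay pendant, rectangular, 54 mm along x by 22 mm along y, 5 mm high above the tile. Origin: centre of the tile's underside, at table height, z up, x and y along the tile's edges
- bottle: bystander: closed amber glass bottle with a black cap, 36 mm across, 95 mm tall, loose. Origin: centre of its underside
- jar: bystander: white jar with a brass-coloured lid, 60 mm across, 52 mm tall, loose. Origin: centre of its underside
There are look-alikes about, which are no part of the job. What is shaped like the cutter_small_round but purple or red is not meant. What is shaped like the tile_small_round but black or turquoise is not meant.

How it is judged:
By the outcome, as a careful person would: the job done as asked, in the order asked, and still so for the second after the job is handed in, with the robot touching nothing.
It also fails if it takes over 104 s, if anything falls off the work surface, if the arm or the gripper's body presses on something with over 40 N, if the wrist force passes 120 N, or if a joint passes its speed limit or range.

## Working session

There is one attempt and no reset: what is moved stays moved. The work goes in short steps, Python scripts to look and compute and a tool call to move; the robot and the scene stay as the last step left them, time stands still between calls to the robot, and variables do not carry over. Pictures are saved under pics/ and viewed, at most 14 in all, crops included, and the job is handed in when it is done.

Besides the shell and the picture viewer there is one more tool, called as name(argument=value, ...), one argument or row to a line, values as JSON. send_rows: Moves the arm, as the interface text tells. Its arguments: {"type":"object","properties":{"steps":{"type":"array"},"force":{"type":"number"}},"required":["steps"]}

```bash
ls; mkdir -p pics; cat > h.py <<'E'
import numpy as np, cv2
from station import robot
def pts(f,T=None):
    z=f["range_z"]; v,u=np.mgrid[:384,:512]
    p=np.stack([(u-f["cx"])/f["fx"]*z,-(v-f["cy"])/f["fy"]*z,-z],-1)
    if T is None: return p@np.array(f["attitude"]).T+np.array(f["eye"])
    return p@T[:3,:3].T+T[:3,3]
def save(f,n,crop=None,s=1):
    c=f["color"][:,:,::-1]
    if crop: c=c[crop[1]:crop[3],crop[0]:crop[2]]
    cv2.imwrite("pics/"+n,cv2.resize(c,None,fx=s,fy=s,interpolation=cv2.INTER_CUBIC))
def wrist():
    s=robot.read_state(); f=robot.grab_frame("wrist")
    T=np.eye(4);T[:3,:3]=s["eef_rot"];T[:3,3]=s["eef_pos"]
    return s,f,pts(f,T@np.array(f["tool_from_camera"]))
E
python3 - <<'E'
from h import *
s=robot.read_state();print(s,robot.tcp_to_grasp)
f=robot.grab_frame("top");save(f,"top.png",s=1.5)
np.savez("top.npz",P=pts(f),c=f["color"])
print({k:f[k] for k in f if k not in("color","range_z")})
g=robot.grab_frame("scene");save(g,"scene.png",s=1.5);np.savez("scene.npz",P=pts(g),c=g["color"])
E
```

```text
pics
{'time_s': 0.0, 'joint_positions': array([-1.43209330e+00,  2.21231680e-01,  1.52762446e+00, -2.85396398e-05,
        1.39471169e+00, -1.26099228e-01]), 'qd': array([ 0.00059758, -0.00029618, -0.00070678, -0.00045432, -0.00014596,
       -0.00130565]), 'joint_efforts': array([ 2.34407889e-04, -4.96905863e+01, -3.89386189e+01, -1.72414889e-04,
        1.10574721e-02, -1.21520449e-05]), 'eef_pos': array([ 0.16347575, -0.60260315,  0.23018875]), 'eef_rot': array([[ 9.65142991e-01,  2.61722977e-01, -3.00912438e-04],
       [ 2.61723058e-01, -9.65141041e-01,  1.95231228e-03],
       [ 2.20542038e-04, -1.96301623e-03, -9.99998049e-01]]), 'contact_force': array([-0.20580485, -0.20839095, -0.32330565]), 'ft_torque': array([ 0.04014177, -0.04804029,  0.02489849]), 'finger_force': 0.0, 'finger_gap': 0.0852697617866626} 0.0187
{'fx': 406.2886004118435, 'fy': 406.2886004118435, 'cx': 258.72688298940415, 'cy': 192.6081662263924, 'eye': array([ 0.32789897, -0.02769745,  1.27748874]), 'attitude': array([[ 6.12294001e-04,  9.90493553e-01, -1.37557792e-01],
       [-9.99985274e-01, -1.35294291e-04, -5.42530597e-03],
       [-5.39234137e-03,  1.37559088e-01,  9.90478884e-01]])}
```

View pics/top.png

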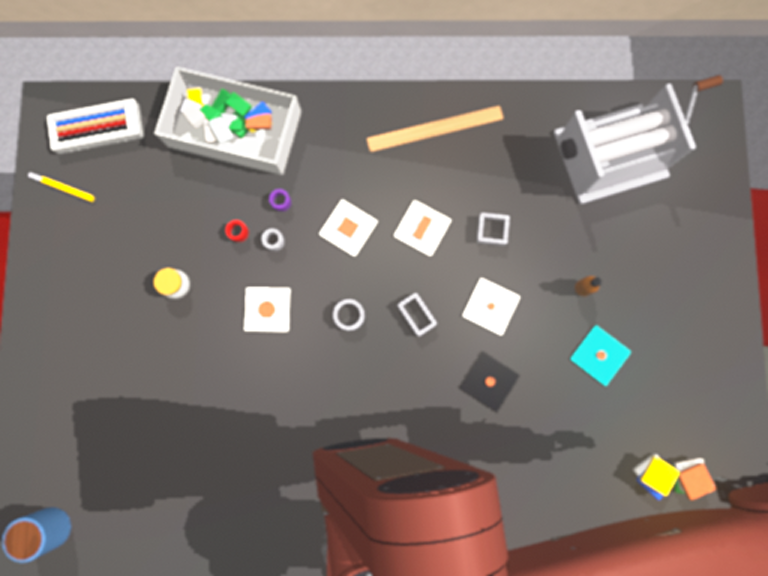

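View pics/scene.png

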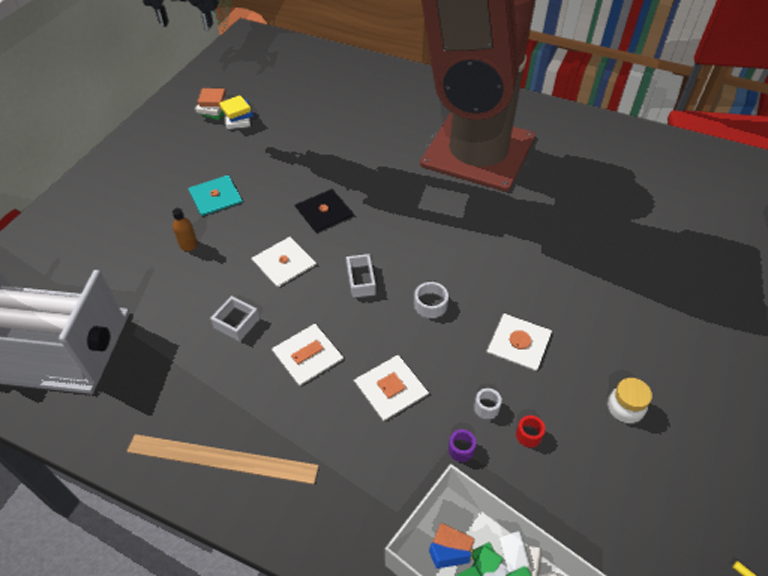

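Top view (1.5x pixels):
- **Cutters:** steel small ring (272,239), with red (236,231) and purple (279,199) look-alikes. Large ring (348,315), square (494,229), oblong (417,314).
- **Tiles:** large round (267,309), square (348,228), oblong (423,228), white small round (491,306). Black (490,382) and turquoise (600,355) are look-alikes.
- **Bystanders:** bottle (588,285), jar (171,283).

Next I measure them.

```bash
cat > m.py <<'E'
from h import *
d=np.load("top.npz");P=d["P"];c=d["c"].astype(int)
def rect(m):
    q=P[m][:,:2].astype(np.float32)*1000
    r=cv2.minAreaRect(q); return np.round(r[0],1),np.round(r[1],1),round(r[2],1),"mean",q.mean(0).round(1),"z",np.round(np.percentile(P[m][:,2]*1000,[2,50,98]),1),len(q)
v,u=np.mgrid[:384,:512]
def near(x,y,r=24): return (abs(u-x/1.5)<r)&(abs(v-y/1.5)<r)
sat=c.max(2)-c.min(2)
for n,x,y in[("Lr",348,315),("Sr",272,239),("Sq",494,229),("Ob",417,314),("red",236,231),("purple",279,199),("bottle",588,285),("jar",171,283)]:
    m=near(x,y,16)&(P[:,:,2]>.022)
    if n in("Lr","Sr","Sq","Ob"): m&=(sat<25)
    print(n,*rect(m))
for n,x,y in[("tL",267,309),("tS",491,306),("tSq",348,228),("tOb",423,228),("black",490,382),("turq",600,355)]:
    m=near(x,y,22)&(P[:,:,2]>.003)&(P[:,:,2]<.015)
    print(n,*rect(m))
    k=near(x,y,12)&(c[:,:,0]>c[:,:,2]+50)
    print("   pend",*rect(k))
E
python3 m.py
python3 - <<'E'
from h import *
c=np.load("top.npz")["c"];save({"color":c},"crop.png",(140,115,350,235),3.8)
E
```

```text
Lr [409.4  17.9] [177.1  59.3] 47.8 mean [445.3  58.1] z [  25.1   30.1 1277.5] 100
Sr [482.4  98.1] [396.6  37.8] 44.6 mean [595.  211.4] z [  24.    30.1 1277.5] 68
Sq [ 486.1 -158.6] [ 74.8 403.9] 60.9 mean [ 624.3 -235.8] z [23.2 30.5 36.9] 132
Ob [413.8 -47.3] [ 82.4 155.7] 49.2 mean [446.5 -77.3] z [ 24.5  30.7 557.6] 130
red [481.8 145.3] [462.9  39.8] 46.7 mean [606.2 276.2] z [  22.7   30.8 1277.5] 73
purple [525.8  89.9] [458.7  39.4] 35.6 mean [678.8 199.9] z [  22.4   30.4 1277.5] 73
bottle [ 413.1 -237.3] [ 33.6 451.3] 26.4 mean [ 500.2 -412. ] z [  24.    64.9 1018.6] 162
jar [415.2 219.3] [521.   55.4] 64.5 mean [509.  414.6] z [  24.1   51.  1277.5] 318
tL [462.  234.2] [133.8 133.7] 1.4 mean [462.6 234.3] z [ 3.1  6.4 13.2] 895
   pend [405.4 107.5] [310.1  31.9] 66.1 mean [460.3 232.1] z [ 5.9 11.5 18.2] 92
tS [ 469.  -238.1] [137.3 133.3] 89.9 mean [ 468.3 -236.9] z [ 3.1  6.2 12.4] 994
   pend [ 469.4 -234.7] [11.1 10.7] 42.5 mean [ 469.2 -234.5] z [ 7.  12.2 16.3] 16
tSq [636.8  65.4] [135.7 138.7] 89.9 mean [637.   65.2] z [ 3.1  6.7 13.2] 902
   pend [637.2  66.7] [32.7 32.8] 56.7 mean [637.3  66.5] z [ 5.9 11.1 16. ] 104
tOb [636.5 -95.6] [135.5 138.9] 89.9 mean [637.1 -93.1] z [ 3.2  6.6 13.7] 918
   pend [637. -92.] [19.  51.8] 61.2 mean [636.3 -91.6] z [ 6.3 11.7 16.7] 93
black [ 311.7 -231.3] [131.7 135.8] 0.0 mean [ 313.5 -229. ] z [ 3.1  6.4 12. ] 1022
   pend [ 312.9 -230.3] [20.4 20. ] 42.9 mean [ 312.9 -229.9] z [ 4.   8.2 16.6] 44
turq [ 367.3 -460.6] [132.9 137. ] 88.4 mean [ 366.8 -458.8] z [ 3.1  6.4 12.1] 1017
   pend [ 367.  -459.3] [14.1 13. ] 46.2 mean [ 366.9 -459.1] z [ 7.8 12.5 16.5] 23
```

View pics/crop.png

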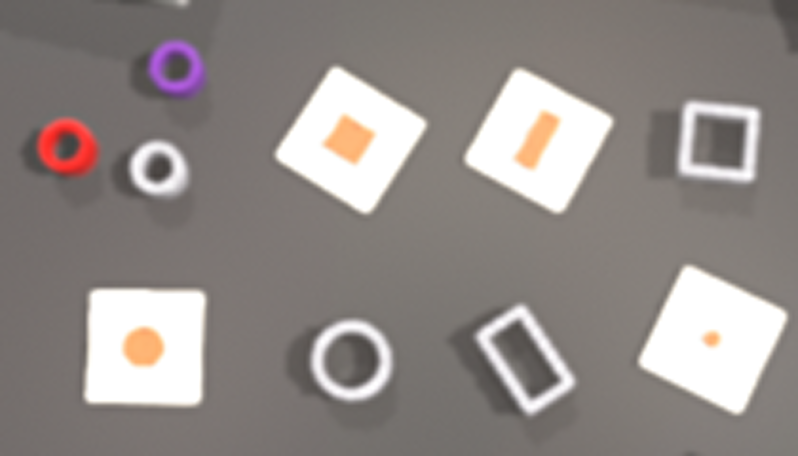

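The crop shows all four steel cutters upright. The steel small ring at crop (158,168) is clearly distinct from red (66,147) and purple (176,68). I'll refine by intersecting rays with the known height planes.

```bash
cat > m2.py <<'E'
from h import *
d=np.load("top.npz");c=d["c"].astype(int)
A=np.array([[6.12294001e-04,9.90493553e-01,-1.37557792e-01],[-9.99985274e-01,-1.35294291e-04,-5.42530597e-03],[-5.39234137e-03,1.37559088e-01,9.90478884e-01]])
E=np.array([.32789897,-.02769745,1.27748874]);v,u=np.mgrid[:384,:512]
R=np.stack([(u-258.727)/406.2886,-(v-192.608)/406.2886,-np.ones_like(u)],-1)@A.T
def proj(m,z): r=R[m]; return ((E+r*((z-E[2])/r[:,2])[:,None])[:,:2]*1000).astype(np.float32)
def comp(m,x,y):
    n,l,st,ce=cv2.connectedComponentsWithStats(m.astype(np.uint8)); 
    w=abs(u-x/1.5)+abs(v-y/1.5)+1e4*(l==0); return l==l.flat[w.argmin()]
g=c.min(2);sat=c.max(2)-g
for n,x,y in[("Lr",348,315),("Sr",272,239),("Sq",494,229),("Ob",417,314)]:
    win=(abs(u-x/1.5)<24)&(abs(v-y/1.5)<24)
    q=proj(comp((g>165)&(sat<40)&win,x,y),.03); r=cv2.minAreaRect(q); print(n,np.round(r[0],1),np.round(r[1],1),round(r[2],1),len(q),cv2.minEnclosingCircle(q))
for n,x,y in[("tL",267,309),("tS",491,306),("tSq",348,228),("tOb",423,228)]:
    win=(abs(u-x/1.5)<24)&(abs(v-y/1.5)<24)
    q=proj(comp((g>200)&win,x-22,y),.006); r=cv2.minAreaRect(q); print(n,np.round(r[0],1),np.round(r[1],1),round(r[2],1))
    q=proj((c[:,:,0]>c[:,:,2]+50)&(abs(u-x/1.5)<14)&(abs(v-y/1.5)<14),.011); r=cv2.minAreaRect(q); print("  pend",q.mean(0),np.round(r[1],1),round(r[2],1))
E
python3 m2.py
```

```text
Lr [450.2  61.5] [61.9 61.9] 0.0 182 ((449.2000732421875, 61.20884704589844), 32.70970916748047)
Sr [609.4 223.1] [44.4 41.7] 90.0 124 ((607.7198486328125, 221.67205810546875), 24.417631149291992)
Sq [ 630.7 -240.9] [63.2 63.5] 84.1 219 ((630.6420288085938, -240.63063049316406), 41.335060119628906)
Ob [450.1 -79.9] [80.5 48.8] 33.2 223 ((450.296142578125, -79.8995590209961), 43.720943450927734)
tL [462.6 234.8] [95.  94.1] 88.6
  pend [461.9074  234.96811] [31.7 31.4] 1.5
tS [ 469.5 -235.8] [94.2 94.1] 63.6
  pend [ 469.31256 -234.65993] [12.6  9.5] 90.0
tSq [638.3  65.4] [94.4 94.1] 57.7
  pend [637.3746   66.48942] [32.3 32.5] 57.2
tOb [637.8 -93. ] [94.2 94.4] 60.8
  pend [636.393    -91.661156] [18.7 51.2] 60.6
```

send_rows(
  steps=[
    [[0,0,0,7.03,0],[0,0,0,7.03,0],[0,0,0,7.03,0],[28.5,-27.2,0,0,0],[28.5,-27.2,0,0,0],[28.5,-27.2,0,0,0],[28.5,-27.2,0,0,0],[28.5,-27.2,0,0,0]],
  ],
  force=30,
)

```text
time_s: 0.77
eef_pos: [0.3203, -0.4811, 0.2308]
eef_rot: [[0.995, -0.104, -0.0], [-0.104, -0.995, 0.001], [-0.0, -0.001, -1.0]]
contact_force: [0.3, -0.3, 0.4]
finger_gap: 0.0852
finger_force: 0.0
```

send_rows(
  steps=[
    [[28.5,-27.2,0,0,0],[28.5,-27.2,0,0,0],[28.5,-27.2,0,0,0],[28.5,-27.2,0,0,0],[28.5,-27.2,0,0,0],[28.5,-27.2,0,0,0],[28.5,-27.2,0,0,0],[28.5,-27.2,0,0,0]],
  ],
)

```text
time_s: 1.43
eef_pos: [0.5696, -0.288, 0.2308]
eef_rot: [[0.995, -0.103, -0.001], [-0.103, -0.995, 0.0], [-0.001, -0.0, -1.0]]
contact_force: [0.9, -0.2, 0.4]
finger_gap: 0.0854
finger_force: 0.0
```

send_rows(
  steps=[
    [[28.5,-27.2,0,0,0],[28.5,-27.2,0,0,0],[0,0,30,0,0],[0,0,0,0,0]],
  ],
)

```text
time_s: 1.77
eef_pos: [0.6299, -0.2381, 0.1954]
eef_rot: [[0.995, -0.099, -0.007], [-0.099, -0.995, 0.004], [-0.007, -0.003, -1.0]]
contact_force: [-1.6, 0.7, -2.8]
finger_gap: 0.0856
finger_force: 0.0
```

```bash
cat >> h.py <<'E'
def go(x,y,th=None):
    s=robot.read_state();R=np.array(s["eef_rot"]);p=np.array(s["eef_pos"])*1e3
    t=np.degrees(np.arctan2(R[1,0],R[0,0]))
    if th is not None:
        a=np.radians(th)
    else: a=np.radians(t)
    d=np.array([x,y])-p[:2]
    print("t",round(s["time_s"],2),"p",p.round(1),"th",round(t,2),"turn",None if th is None else round(t-th,2),"tool xy now/after",(R.T@np.r_[d,0]).round(1)[:2],np.round([d@[np.cos(a),np.sin(a)],d@[np.sin(a),-np.cos(a)]],1),"gap",round(s["finger_gap"]*1e3,1),"F",np.round(s["contact_force"],1),round(float(s["finger_force"]),1))
E
python3 - <<'E'
from h import *
go(631,-241,-5.9)
s,f,P=wrist();save(f,"w1.png",s=1.5);np.savez("w1.npz",P=P,c=f["color"])
m=(P[:,:,2]>.024)&(P[:,:,2]<.036)&(f["range_z"]>0)&(np.hypot(P[:,:,0]-.631,P[:,:,1]+.241)<.07)
r=cv2.minAreaRect((P[m][:,:2]*1e3).astype(np.float32));print(r,m.sum(),np.median(P[m][:,2]))
E
```

```text
t 1.77 p [ 629.9 -238.1  195.4] th -5.7 turn 0.2 tool xy now/after [1.3 2.8] [1.4 2.8] gap 85.6 F [-1.6  0.7 -2.8] 0.0
((629.5628051757812, -239.78143310546875), (58.16460037231445, 58.36140823364258), 84.0256118774414) 932 0.03092101402587663
```

View pics/w1.png

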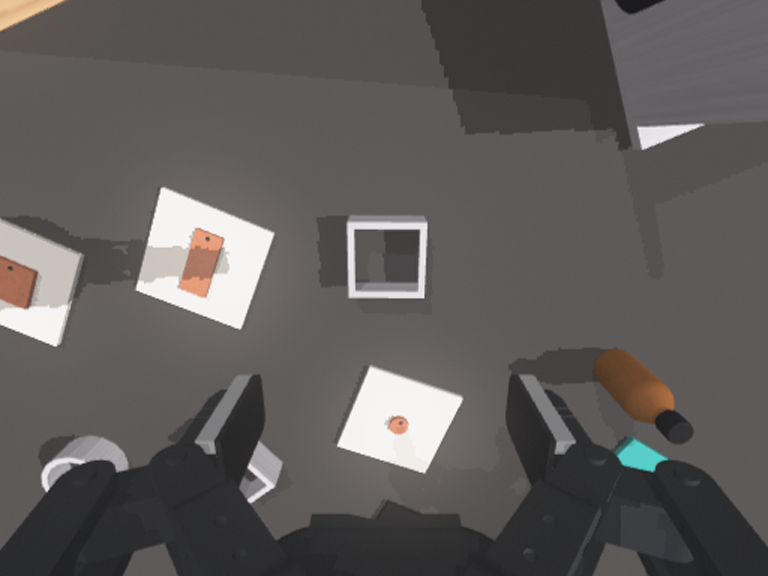

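The square cutter sits at (387,257) and the tiles are as expected. Its wrist fit is 58.2 x 58.4 mm at z 31, which checks out. Before descending I check where the fingertips are relative to the TCP.

```bash
python3 - <<'E'
from h import *
d=np.load("w1.npz");P=d["P"]*1e3
for a,b in((115,185),(330,400)):
    q=P[245:330,a:b].reshape(-1,3); q=q[(q[:,2]>120)&(q[:,2]<400)]
    print(np.percentile(q[:,2],[0.5,2,10,50]),"tool z of tip", 195.4-np.percentile(q[:,2],1))
go(629.6,-239.8,-5.9)
E
```

```text
[210.53156379 212.96926335 219.63693933 240.52701459] tool z of tip -16.03948540244204
[210.26288113 212.61920574 219.31039605 240.28680823] tool z of tip -15.899152593848157
t 1.82 p [ 629.  -239.3  196.8] th -5.8 turn 0.1 tool xy now/after [0.7 0.4] [0.7 0.4] gap 85.3 F [-0.  -0.7  0.1] 0.0
```

send_rows(
  steps=[
    [[0.7,0.4,38,0,0],[0,0,38,0,0],[0,0,38,0,0],[0,0,36,0,0],[0,0,30,0,0],[0,0,15,0,0],[0,0,0,0,0],[0,0,0,0,0]],
  ],
)

```text
time_s: 2.48
eef_pos: [0.6312, -0.2428, 0.0069]
eef_rot: [[0.995, -0.104, -0.001], [-0.104, -0.995, 0.0], [-0.001, -0.0, -1.0]]
contact_force: [-0.5, 0.7, 0.5]
finger_gap: 0.0855
finger_force: 0.0
```

send_rows(
  steps=[
    [[0,0,0,0,1],[0,0,0,0,1],[0,0,0,0,1],[0,0,0,0,1],[0,0,0,0,1],[0,0,0,0,1]],
  ],
  force=30,
)

```text
time_s: 2.98
eef_pos: [0.6336, -0.2431, 0.0097]
eef_rot: [[0.995, -0.103, 0.004], [-0.103, -0.995, -0.003], [0.005, 0.002, -1.0]]
contact_force: [-0.8, -0.7, 7.3]
finger_gap: 0.0574
finger_force: 32.9
```

send_rows(
  steps=[
    [[0,0,-15,0,1],[0,0,-35,0,1],[0,0,-35,0,1],[0,0,0,6.6,1],[0,0,0,6.6,1],[0,0,0,6.6,1],[0,0,0,6.6,1],[0,0,0,0,1]],
  ],
)

```text
time_s: 3.65
eef_pos: [0.6319, -0.242, 0.093]
eef_rot: [[0.843, -0.538, 0.001], [-0.538, -0.843, -0.001], [0.001, -0.0, -1.0]]
contact_force: [-0.4, -0.5, -0.1]
finger_gap: 0.0571
finger_force: 32.3
```

```bash
python3 - <<'E'
from h import *
go(638,66,-32.3)
s,f,P=wrist();save(f,"w2.png")
go(638,66,-32.3)
E
```

```text
t 3.65 p [ 631.9 -242.    93. ] th -32.54 turn -0.24 tool xy now/after [-160.5 -262.9] [-159.4 -263.6] gap 57.1 F [-0.4 -0.5 -0.1] 32.3
t 3.7 p [ 631.8 -242.    92.7] th -32.19 turn 0.11 tool xy now/after [-158.8 -263.9] [-159.3 -263.6] gap 57.7 F [-0.   0.6 -0.3] 32.3
```

View pics/w2.png

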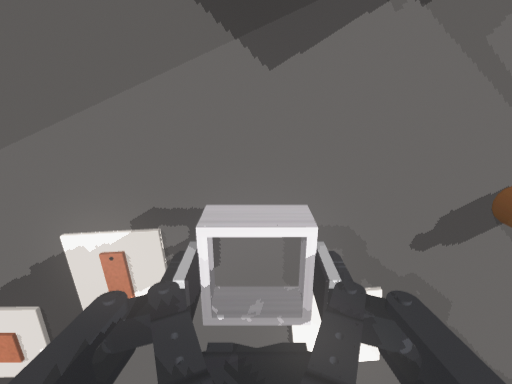

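The square cutter is held level, with its ring centred near (257,265). I carry it to its tile.

send_rows(
  steps=[
    [[-19.9,-33,0,0,1],[-19.9,-33,0,0,1],[-19.9,-33,0,0,1],[-19.9,-33,0,0,1],[-19.9,-33,0,0,1],[-19.9,-33,0,0,1],[-19.9,-33,0,0,1],[-19.9,-33,0,0,1]],
  ],
)

```text
time_s: 4.37
eef_pos: [0.6381, 0.0682, 0.0922]
eef_rot: [[0.847, -0.531, 0.001], [-0.531, -0.847, 0.0], [0.001, -0.0, -1.0]]
contact_force: [0.3, 0.7, 0.2]
finger_gap: 0.0575
finger_force: 32.3
```

send_rows(
  steps=[
    [[0,0,30,0,1],[0,0,0,0,1],[0,0,0,0,1]],
  ],
)

```text
time_s: 4.62
eef_pos: [0.6363, 0.0668, 0.06]
eef_rot: [[0.847, -0.531, -0.004], [-0.531, -0.847, -0.0], [-0.003, 0.002, -1.0]]
contact_force: [0.3, 0.3, -0.1]
finger_gap: 0.0575
finger_force: 32.4
```

```bash
cat >> h.py <<'E'
def look(x,y,name,zr,half):
    "held ring rim fit and pendant fit in world mm"
    s,f,P=wrist();save(f,name);P=P*1e3;c=f["color"].astype(int);ok=f["range_z"]>0
    p=np.array(s["eef_pos"])*1e3; near=np.hypot(P[:,:,0]-p[0],P[:,:,1]-p[1])<half
    m=ok&near&(abs(P[:,:,2]-zr)<5)&(c.min(2)>110)&(c.max(2)-c.min(2)<40)
    if m.sum()>20:
        r=cv2.minAreaRect(P[m][:,:2].astype(np.float32));print("ring",np.round(r[0],1),np.round(r[1],1),round(r[2],1),m.sum(),np.median(P[m][:,2]))
    k=ok&(c[:,:,0]>1.6*c[:,:,2])&(c[:,:,0]-c[:,:,2]>40)&(np.hypot(P[:,:,0]-x,P[:,:,1]-y)<45)&(abs(P[:,:,2]-11)<5)
    if k.sum()>10:
        r=cv2.minAreaRect(P[k][:,:2].astype(np.float32));print("pend",np.round(r[0],1),np.round(r[1],1),round(r[2],1),k.sum(),np.median(P[k][:,2]))
    return f,P
E
python3 - <<'E'
from h import *
go(638,66,-32.3)
z=robot.read_state()["eef_pos"][2]*1e3
look(638,66,"w3.png",z+23,60)
E
```

```text
t 4.62 p [636.3  66.8  60. ] th -32.08 turn 0.22 tool xy now/after [ 1.9 -0.2] [ 1.9 -0.2] gap 57.5 F [ 0.3  0.3 -0.1] 32.4
ring [634.1  67.8] [70.1 59. ] 55.6 3142 81.00934542214128
pend [648.7  59.5] [35.3  8.8] 57.7 576 11.901778722714695
```

View pics/w3.png

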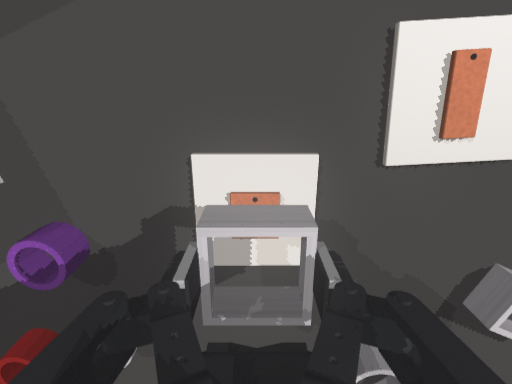

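The square cutter at (257,265) lines up with the pendant seen through it at (255,215), about 3.6 mm short in tool x. The ring bottom is 9 mm below the TCP. I lower it.

send_rows(
  steps=[
    [[3.6,-0.7,20,0,1],[0,0,12,0,1],[0,0,8,0,1],[0,0,3,0,1],[0,0,0,0,1],[0,0,0,0,1]],
  ],
)

```text
time_s: 5.17
eef_pos: [0.6417, 0.0646, 0.0186]
eef_rot: [[0.845, -0.535, 0.0], [-0.535, -0.845, 0.0], [0.0, -0.0, -1.0]]
contact_force: [-0.2, -0.8, -0.3]
finger_gap: 0.0568
finger_force: 32.4
```

send_rows(
  steps=[
    [[0,0,1.5,0,1],[0,0,1,0,1],[0,0,0,0,1],[0,0,0,0,1]],
  ],
)

```text
time_s: 5.5
eef_pos: [0.6417, 0.065, 0.0161]
eef_rot: [[0.845, -0.534, 0.0], [-0.534, -0.845, -0.0], [0.0, -0.0, -1.0]]
contact_force: [-0.7, 0.5, 0.2]
finger_gap: 0.0571
finger_force: 32.4
```

send_rows(
  steps=[
    [[0,0,1,0,1],[0,0,0,0,1],[0,0,0,0,1]],
  ],
)

```text
time_s: 5.75
eef_pos: [0.6419, 0.065, 0.0158]
eef_rot: [[0.845, -0.534, 0.001], [-0.534, -0.845, -0.0], [0.001, -0.0, -1.0]]
contact_force: [-2.8, -0.4, 5.0]
finger_gap: 0.0575
finger_force: 33.1
```

send_rows(
  steps=[
    [[0,0,-0.5,0,0.2],[0,0,0,0,0.1],[0,0,0,0,0],[0,0,0,0,0],[0,0,-25,0,0],[0,0,-35,0,0],[0,0,-35,0,0],[0,0,0,0,0]],
  ],
)

```text
time_s: 6.42
eef_pos: [0.6466, 0.0649, 0.1188]
eef_rot: [[0.845, -0.535, 0.013], [-0.535, -0.845, -0.0], [0.011, -0.007, -1.0]]
contact_force: [1.4, -0.6, 1.6]
finger_gap: 0.0853
finger_force: 0.0
```

send_rows(
  steps=[
    [[-35,0,-10,0,0],[-35,0,-10,0,0],[-10,0,0,0,0],[0,0,0,0,0],[0,0,0,0,0]],
  ],
)

```text
time_s: 6.83
eef_pos: [0.5741, 0.1078, 0.1304]
eef_rot: [[0.846, -0.534, 0.001], [-0.534, -0.846, -0.0], [0.001, -0.0, -1.0]]
contact_force: [-0.3, 0.5, -0.5]
finger_gap: 0.0853
finger_force: 0.0
```

```bash
cat >> h.py <<'E'
def fit(P,c,ok,x,y,z,r=60,bright=100):
    m=ok&(np.hypot(P[:,:,0]-x,P[:,:,1]-y)<r)&(abs(P[:,:,2]-z)<4)
    q=P[m][:,:2].astype(np.float32); rr=cv2.minAreaRect(q); print("fit",np.round(rr[0],1),np.round(rr[1],1),round(rr[2],1),m.sum(),np.median(P[m][:,2]))
E
python3 - <<'E'
from h import *
f,P=look(638,66,"w4.png",999,60)
fit(P,0,f["range_z"]>0,638,66,36,50)
go(450,61.4,0)
E
```

```text
pend [636.9  67.1] [34.9 34.7] 57.8 1632 11.937392892894582
fit [638.2  66.2] [58.3 57.3] 57.8 1770 36.900209699179285
t 6.88 p [574.6 107.4 130.3] th -32.3 turn -32.3 tool xy now/after [-80.8 105.5] [-124.6   46. ] gap 85.2 F [ 0.6 -0.3  0.9] 0.0
```

View pics/w4.png

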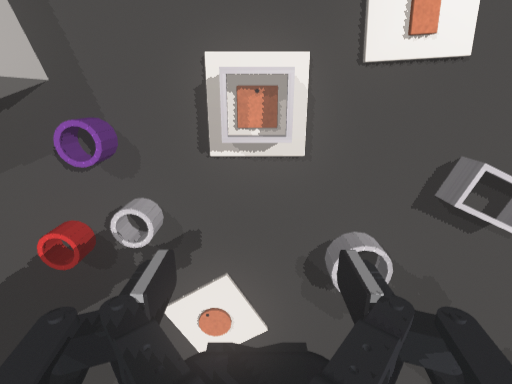

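Square cutter placed: it frames its pendant at (257,103), centre error 1.6 mm and rim z 37. Next is the large round at (359,263).

send_rows(
  steps=[
    [[0,0,0,-6.46,0],[0,0,0,-6.46,0],[0,0,0,-6.46,0],[0,0,0,-6.46,0],[0,0,0,-6.46,0],[-31.1,11.5,0,0,0],[-31.1,11.5,0,0,0],[-31.1,11.5,0,0,0]],
  ],
)

```text
time_s: 7.55
eef_pos: [0.4805, 0.072, 0.1294]
eef_rot: [[1.0, -0.001, -0.001], [-0.001, -1.0, -0.0], [-0.001, 0.0, -1.0]]
contact_force: [0.0, -1.4, -0.0]
finger_gap: 0.0852
finger_force: 0.0
```

send_rows(
  steps=[
    [[-31.1,11.5,0,0,0],[0,0,0,0,0],[0,0,0,0,0]],
  ],
)

```text
time_s: 7.8
eef_pos: [0.449, 0.0606, 0.1299]
eef_rot: [[1.0, -0.002, -0.0], [-0.002, -1.0, -0.0], [-0.0, 0.0, -1.0]]
contact_force: [0.2, 0.2, 0.6]
finger_gap: 0.0854
finger_force: 0.0
```

```bash
python3 - <<'E'
from h import *
go(449.5,61.2,0)
s,f,P=wrist();P*=1e3;np.savez("w5.npz",P=P,c=f["color"]);fit(P,0,f["range_z"]>0,450,61,30,45);save(f,"w5.png")
fit(P,0,f["range_z"]>0,608,222,30,30)
E
```

```text
t 7.8 p [449.   60.6 129.9] th -0.13 turn -0.13 tool xy now/after [ 0.5 -0.6] [ 0.5 -0.6] gap 85.4 F [0.2 0.2 0.6] 0.0
fit [448.   62.5] [60.6 59.6] 1.4 1143 30.899256667500456
fit [593.3 223.7] [12.4 37.1] 1.2 557 30.713888052374376
```

send_rows(
  steps=[
    [[-1,-1.9,38,0,0],[0,0,38,0,0],[0,0,30,0,0],[0,0,14,0,0],[0,0,5,0,0],[0,0,0,0,0],[0,0,0,0,0]],
  ],
)

```text
time_s: 8.43
eef_pos: [0.4502, 0.0636, 0.006]
eef_rot: [[1.0, -0.0, 0.001], [-0.0, -1.0, -0.0], [0.001, 0.0, -1.0]]
contact_force: [0.4, -0.5, -0.1]
finger_gap: 0.0855
finger_force: 0.0
```

send_rows(
  steps=[
    [[0,0,0,0,1],[0,0,0,0,1],[0,0,0,0,1],[0,0,0,0,1],[0,0,0,0,1],[0,0,0,0,1]],
  ],
)

```text
time_s: 8.93
eef_pos: [0.4503, 0.0636, 0.0071]
eef_rot: [[1.0, -0.0, 0.004], [-0.0, -1.0, -0.0], [0.004, 0.0, -1.0]]
contact_force: [-0.6, 0.2, 5.5]
finger_gap: 0.0591
finger_force: 31.9
```

send_rows(
  steps=[
    [[0,0,-10,0,1],[0,0,-35,0,1],[0,0,-35,0,1],[0,0,0,0,1],[0,0,0,0,1]],
  ],
)

```text
time_s: 9.35
eef_pos: [0.4511, 0.0636, 0.0887]
eef_rot: [[1.0, -0.0, 0.007], [-0.0, -1.0, -0.0], [0.007, 0.0, -1.0]]
contact_force: [-0.4, -0.7, -0.0]
finger_gap: 0.0597
finger_force: 32.9
```

```bash
python3 - <<'E'
from h import *
go(462.3,234.9,0)
z=robot.read_state()["eef_pos"][2]*1e3
f,P=look(462,235,"w6.png",z+23,60)
E
```

```text
t 9.35 p [451.1  63.6  88.7] th -0.01 turn -0.01 tool xy now/after [  11.1 -171.3] [  11.2 -171.3] gap 59.7 F [-0.4 -0.7 -0. ] 32.9
ring [450.8  59.3] [61.5 67.6] 32.6 4122 112.32486471980525
pend [461.7 235.3] [36.6 36.1] 80.1 1523 12.055912731377404
```

send_rows(
  steps=[
    [[2.6,-34.3,0,0,1],[2.6,-34.3,0,0,1],[2.6,-34.3,0,0,1],[2.5,-34.3,0,0,1],[2.5,-34.3,0,0,1],[0,0,35,0,1],[0,0,20,0,1],[0,0,0,0,1]],
  ],
)

```text
time_s: 10.07
eef_pos: [0.4558, 0.2341, 0.0243]
eef_rot: [[1.0, 0.001, -0.011], [0.001, -1.0, -0.004], [-0.011, 0.004, -1.0]]
contact_force: [-1.4, -1.7, -1.6]
finger_gap: 0.0595
finger_force: 32.9
```

send_rows(
  steps=[
    [[0,0,10,0,1],[0,0,6,0,1],[0,0,0,0,1],[0,0,0,0,1]],
  ],
)

```text
time_s: 10.4
eef_pos: [0.4619, 0.2349, 0.0149]
eef_rot: [[1.0, -0.001, 0.001], [-0.001, -1.0, 0.0], [0.001, -0.0, -1.0]]
contact_force: [-1.0, 0.4, -0.4]
finger_gap: 0.0595
finger_force: 32.9
```

send_rows(
  steps=[
    [[1,0,1.2,0,1],[0,0,0,0,1],[0,0,0.8,0,1],[0,0,0,0,1],[0,0,0,0,1]],
  ],
)

```text
time_s: 10.82
eef_pos: [0.463, 0.2352, 0.0131]
eef_rot: [[1.0, -0.0, 0.001], [-0.0, -1.0, 0.0], [0.001, -0.0, -1.0]]
contact_force: [-0.7, -1.4, 5.3]
finger_gap: 0.0598
finger_force: 33.4
```

Contact at 5 N. I release, rise, and back off for a view while heading toward the small ring.

send_rows(
  steps=[
    [[0,0,-0.3,0,0.2],[0,0,0,0,0.1],[0,0,0,0,0],[0,0,0,0,0],[0,0,-25,0,0],[0,0,-40,0,0],[0,0,-40,0,0],[-30,0,-20,0,0]],
  ],
)

```text
time_s: 11.48
eef_pos: [0.4382, 0.236, 0.1434]
eef_rot: [[1.0, -0.002, 0.01], [-0.002, -1.0, 0.003], [0.01, -0.003, -1.0]]
contact_force: [0.7, 0.8, 1.6]
finger_gap: 0.0851
finger_force: 0.0
```

send_rows(
  steps=[
    [[-35,0,0,0,0],[0,0,0,0,0],[0,0,0,0,0]],
  ],
)

```text
time_s: 11.73
eef_pos: [0.3959, 0.2352, 0.1375]
eef_rot: [[1.0, 0.001, 0.0], [0.001, -1.0, 0.0], [0.0, -0.0, -1.0]]
contact_force: [0.7, -0.6, 0.4]
finger_gap: 0.0848
finger_force: 0.0
```

```bash
python3 - <<'E'
from h import *
f,P=look(462,235,"w7.png",999,60)
ok=f["range_z"]>0
fit(P,0,ok,462,235,36,50);fit(P,0,ok,608,222,30,32)
go(608,222,33.5)
E
```

```text
pend [461.5 236. ] [35.5 35.7] 2.2 1241 11.97582483364512
fit [460.7 234.2] [59.8 59.9] 2.9 1339 36.943112581288794
fit [0. 0.] [0. 0.] 0.0 0 nan
t 11.78 p [397.2 235.3 137.6] th 0.03 turn -33.47 tool xy now/after [210.8  13.4] [168.5 127.5] gap 85.4 F [ 0.2 -0.4 -0.8] 0.0
  return _methods._mean(a, axis=axis, dtype=dtype,
  ret = ret.dtype.type(ret / rcount)
```

View pics/w7.png

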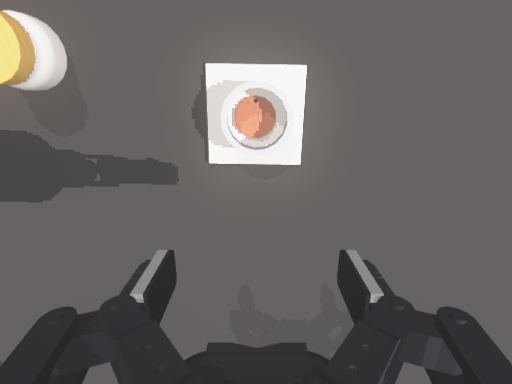

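Large round placed: ring around the pendant at (256,118), error 2 mm, rim z 37. Next is the small steel ring.

send_rows(
  steps=[
    [[0,0,0,-6.7,0.3],[0,0,0,-6.7,0.3],[0,0,0,-6.7,0.3],[0,0,0,-6.7,0.3],[0,0,0,-6.7,0.3],[28.1,21.2,0,0,0.3],[28.1,21.2,0,0,0.3],[28.1,21.2,0,0,0.3]],
  ],
)

```text
time_s: 12.45
eef_pos: [0.5049, 0.2284, 0.1369]
eef_rot: [[0.834, 0.552, -0.0], [0.552, -0.834, -0.0], [-0.0, 0.0, -1.0]]
contact_force: [0.2, -0.1, 0.4]
finger_gap: 0.06
finger_force: 0.0
```

send_rows(
  steps=[
    [[28.1,21.2,0,0,0.3],[28.1,21.2,0,0,0.3],[28.1,21.2,0,0,0.3],[0,0,0,0,0.3],[0,0,0,0,0.3]],
  ],
)

```text
time_s: 12.87
eef_pos: [0.6098, 0.221, 0.1352]
eef_rot: [[0.835, 0.55, -0.002], [0.55, -0.835, -0.001], [-0.002, -0.001, -1.0]]
contact_force: [0.2, -0.6, 0.3]
finger_gap: 0.0597
finger_force: 0.0
```

```bash
python3 - <<'E'
from h import *
go(608,222,33.5)
s,f,P=wrist();P*=1e3;save(f,"w8.png");fit(P,0,(f["range_z"]>0)&(f["color"].astype(int).ptp(2) if 0 else np.ptp(f["color"].astype(int),axis=2)<60),608,222,30,34)
E
```

```text
t 12.87 p [609.8 221.  135.2] th 33.37 turn -0.13 tool xy now/after [-1.  -1.8] [-1.  -1.8] gap 59.7 F [ 0.2 -0.6  0.3] 0.0
fit [607.8 224.6] [40.  39.9] 45.6 704 30.8550537420791
```

View pics/w8.png

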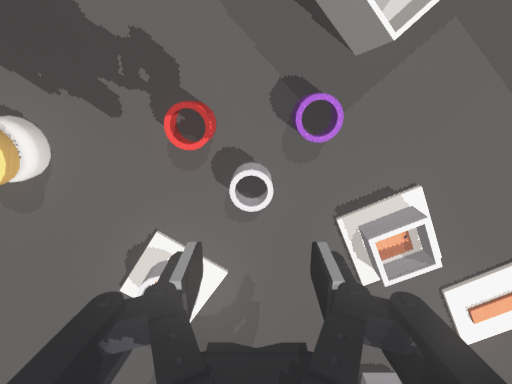

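The steel small ring at (251,187) is between red (190,126) and purple (320,118). Finger clearance is fine. I descend and grip.

send_rows(
  steps=[
    [[0.3,-4.1,38,0,0.3],[0,0,38,0,0.3],[0,0,30,0,0.3],[0,0,16,0,0.3],[0,0,7,0,0.3],[0,0,0,0,0.3],[0,0,0,0,0.3]],
  ],
)

```text
time_s: 13.5
eef_pos: [0.6063, 0.226, 0.0096]
eef_rot: [[0.834, 0.552, 0.001], [0.552, -0.834, 0.0], [0.001, 0.0, -1.0]]
contact_force: [-0.3, -0.4, -0.0]
finger_gap: 0.0598
finger_force: 0.0
```

send_rows(
  steps=[
    [[0,0,0,0,1],[0,0,0,0,1],[0,0,0,0,1],[0,0,0,0,1],[0,0,0,0,1],[0,0,0,0,1]],
  ],
)

```text
time_s: 14.0
eef_pos: [0.6079, 0.2262, 0.0113]
eef_rot: [[0.834, 0.552, 0.004], [0.552, -0.834, 0.001], [0.004, 0.001, -1.0]]
contact_force: [-1.9, -1.0, 5.7]
finger_gap: 0.0394
finger_force: 30.5
```

send_rows(
  steps=[
    [[0,0,-12,0,1],[0,0,-38,0,1],[0,0,-40,0,1],[0,0,0,0,1],[0,0,0,0,1]],
  ],
)

```text
time_s: 14.42
eef_pos: [0.6093, 0.2264, 0.104]
eef_rot: [[0.834, 0.552, 0.009], [0.552, -0.834, 0.002], [0.008, 0.003, -1.0]]
contact_force: [0.8, -0.4, -1.8]
finger_gap: 0.0394
finger_force: 30.5
```

```bash
python3 - <<'E'
from h import *
go(469.4,-235.2,33.5)
z=robot.read_state()["eef_pos"][2]*1e3
f,P=look(462,235,"w9.png",z+23,60)
E
```

```text
t 14.42 p [609.3 226.4 104. ] th 33.48 turn -0.02 tool xy now/after [-371.4  307.8] [-371.4  307.7] gap 39.4 F [ 0.8 -0.4 -1.8] 30.5
ring [608.4 228.9] [40.6 48.8] 12.0 2278 123.50889208562359
```

send_rows(
  steps=[
    [[-28.6,23.7,0,0,1],[-28.6,23.7,0,0,1],[-28.6,23.7,0,0,1],[-28.6,23.7,0,0,1],[-28.6,23.7,0,0,1],[-28.6,23.7,0,0,1],[-28.6,23.7,0,0,1],[-28.6,23.7,0,0,1]],
  ],
)

```text
time_s: 15.13
eef_pos: [0.5177, -0.0598, 0.0971]
eef_rot: [[0.834, 0.552, -0.003], [0.552, -0.834, 0.001], [-0.002, -0.002, -1.0]]
contact_force: [1.0, -0.5, -0.9]
finger_gap: 0.0392
finger_force: 30.5
```

send_rows(
  steps=[
    [[-28.6,23.7,0,0,1],[-28.6,23.7,0,0,1],[-28.6,23.7,0,0,1],[0,0,0,0,1],[0,0,0,0,1]],
  ],
)

```text
time_s: 15.55
eef_pos: [0.4859, -0.1665, 0.0973]
eef_rot: [[0.836, 0.548, -0.002], [0.548, -0.836, 0.001], [-0.001, -0.002, -1.0]]
contact_force: [0.3, 0.4, -0.5]
finger_gap: 0.0393
finger_force: 30.5
```

```bash
python3 - <<'E'
from h import *
z=robot.read_state()["eef_pos"][2]*1e3
f,P=look(469.4,-235,"w10.png",z+20,60)
fit(P,0,f["range_z"]>0,469.4,-235,6,80)
go(469.4,-235,33.5)
E
```

```text
ring [ 488.4 -169.3] [42.4 46. ] 87.0 2154 116.79420719415388
pend [ 474.8 -233.9] [6.9 3.8] 80.2 29 11.384221017346373
fit [ 478.2 -234.5] [150.4 143.8] 66.2 5085 6.790787559167039
t 15.6 p [ 486.4 -165.3   97.4] th 33.35 turn -0.15 tool xy now/after [-52.5  48.9] [-52.6  48.8] gap 39.2 F [ 0.5 -0.5 -1.1] 30.5
```

View pics/w10.png

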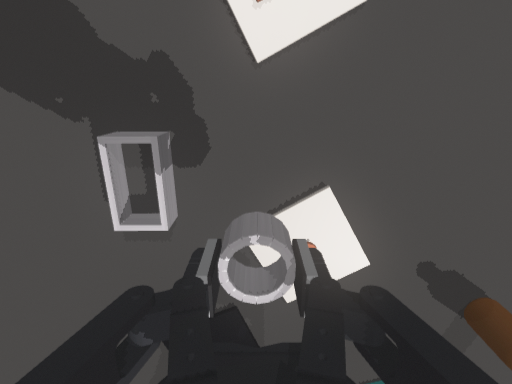

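Steel ring held at (257,258). The white small-round tile is at (320,245) with its pendant at (311,246). I move the remaining distance and lower.

send_rows(
  steps=[
    [[-26.2,23.9,0,0,1],[-26.2,23.9,0,0,1],[0,0,0,0,1],[0,0,32,0,1],[0,0,20,0,1],[0,0,8,0,1],[0,0,0,0,1],[0,0,0,0,1]],
  ],
)

```text
time_s: 16.27
eef_pos: [0.4703, -0.2328, 0.0384]
eef_rot: [[0.833, 0.553, -0.001], [0.553, -0.833, 0.001], [-0.0, -0.001, -1.0]]
contact_force: [0.7, -0.4, -0.3]
finger_gap: 0.0396
finger_force: 30.6
```

```bash
python3 - <<'E'
from h import *
go(469,-234,33.5)
z=robot.read_state()["eef_pos"][2]*1e3
f,P=look(469.4,-235,"w11.png",z+19,60)
c=f["color"].astype(int)
m=(f["range_z"]>0)&(abs(P[:,:,2]-7)<3)&(c.min(2)>130)&(np.hypot(P[:,:,0]-469,P[:,:,1]+235)<75)
print(cv2.minAreaRect(P[m][:,:2].astype(np.float32)))
E
```

```text
t 16.27 p [ 470.3 -232.8   38.4] th 33.57 turn 0.07 tool xy now/after [-1.8  0.3] [-1.8  0.3] gap 39.6 F [ 0.7 -0.4 -0.3] 30.6
ring [ 475.3 -237.9] [41.7 54.5] 55.7 2588 57.75846189427392
((468.0921630859375, -234.85232543945312), (90.2309799194336, 89.97266387939453), 63.57954025268555)
```

View pics/w11.png

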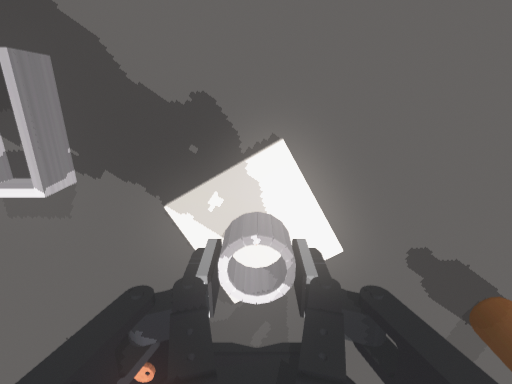

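send_rows(
  steps=[
    [[-2.2,0.5,10,0,1],[0,0,5,0,1],[0,0,3,0,1],[0,0,0,0,1],[0,0,0,0,1]],
  ],
)

```text
time_s: 16.73
eef_pos: [0.4685, -0.2357, 0.0205]
eef_rot: [[0.834, 0.551, -0.0], [0.551, -0.834, 0.0], [-0.0, -0.0, -1.0]]
contact_force: [0.6, -0.5, -0.6]
finger_gap: 0.039
finger_force: 30.6
```

send_rows(
  steps=[
    [[0,0,1,0,1],[0,0,0,0,1],[0,0,1,0,1],[0,0,0,0,1],[0,0,0,0,1]],
  ],
)

```text
time_s: 17.15
eef_pos: [0.4687, -0.2357, 0.0186]
eef_rot: [[0.834, 0.552, 0.0], [0.552, -0.834, -0.0], [0.0, 0.0, -1.0]]
contact_force: [0.0, 0.8, -0.9]
finger_gap: 0.0391
finger_force: 30.6
```

send_rows(
  steps=[
    [[0,0,0.8,0,1],[0,0,0,0,1],[0,0,0.7,0,1],[0,0,0,0,1],[0,0,0,0,1]],
  ],
)

```text
time_s: 17.57
eef_pos: [0.4687, -0.2358, 0.0173]
eef_rot: [[0.834, 0.552, 0.0], [0.552, -0.834, -0.0], [-0.0, 0.0, -1.0]]
contact_force: [-1.7, 0.7, 2.4]
finger_gap: 0.039
finger_force: 30.8
```

send_rows(
  steps=[
    [[0,0,0.2,0,1],[0,0,0,0,0.3],[0,0,0,0,0.1],[0,0,0,0,0],[0,0,0,0,0],[0,0,-25,0,0],[0,0,-40,0,0],[0,0,-40,0,0]],
  ],
)

```text
time_s: 18.23
eef_pos: [0.4672, -0.2347, 0.1214]
eef_rot: [[0.834, 0.552, -0.004], [0.552, -0.834, 0.003], [-0.002, -0.004, -1.0]]
contact_force: [1.6, -1.1, 0.7]
finger_gap: 0.0856
finger_force: 0.0
```

send_rows(
  steps=[
    [[-35,0,0,0,0],[-20,0,0,0,0],[0,0,0,0,0],[0,0,0,0,0]],
  ],
)

```text
time_s: 18.57
eef_pos: [0.4224, -0.2664, 0.122]
eef_rot: [[0.835, 0.55, 0.0], [0.55, -0.835, -0.0], [0.0, 0.0, -1.0]]
contact_force: [-0.1, -0.2, -0.1]
finger_gap: 0.0854
finger_force: 0.0
```

```bash
python3 - <<'E'
from h import *
f,P=look(468,-235,"w12.png",999,60)
ok=f["range_z"]>0
fit(P,0,ok,468,-235,36,40);fit(P,0,ok,450,-80,30,46)
go(449.2,-79,33.2)
E
```

```text
pend [ 466.3 -231.3] [15.6  7.4] 36.4 52 11.819946380423524
fit [ 468.5 -237.4] [40.2 39.8] 64.6 924 36.95408915722888
fit [442.6 -83.4] [61.  45.9] 33.5 2007 30.82461602649436
t 18.62 p [ 422.8 -266.   121.7] th 33.42 turn 0.22 tool xy now/after [ 125.  -141.5] [ 124.5 -142. ] gap 85.6 F [ 0.4 -0.4 -0.6] 0.0
```

View pics/w12.png

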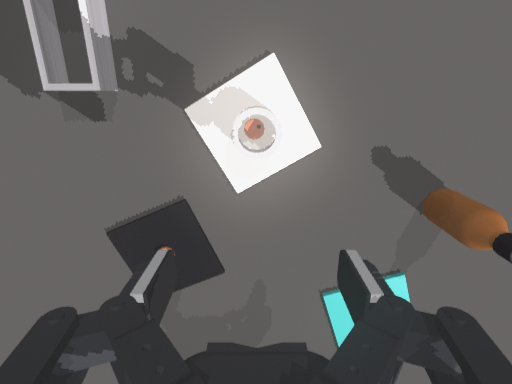

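Small round placed: it rings its pendant at (256,130), error about 2.5 mm against 8 mm clearance. Next is the oblong.

send_rows(
  steps=[
    [[24.9,-28.4,0,0,0],[24.9,-28.4,0,0,0],[24.9,-28.4,0,0,0],[24.9,-28.4,0,0,0],[24.9,-28.4,0,0,0],[0,0,0,0,0],[0,0,0,0,0]],
  ],
)

```text
time_s: 19.2
eef_pos: [0.4486, -0.0764, 0.1215]
eef_rot: [[0.831, 0.556, -0.001], [0.556, -0.831, 0.0], [-0.0, -0.001, -1.0]]
contact_force: [0.3, -1.0, -0.2]
finger_gap: 0.0855
finger_force: 0.0
```

```bash
python3 - <<'E'
from h import *
s,f,P=wrist();P*=1e3;fit(P,0,f["range_z"]>0,450,-80,30,50)
go(449.2,-79,33.2)
E
```

```text
fit [448.5 -79.2] [77.1 44. ] 33.7 1472 30.884894813641232
t 19.25 p [448.6 -77.8 121.6] th 33.67 turn 0.47 tool xy now/after [-0.2  1.3] [-0.2  1.3] gap 85.1 F [-0.9  0.3  0. ] 0.0
```

send_rows(
  steps=[
    [[-0.8,1.3,38,0,0],[0,0,38,0,0],[0,0,24,0,0],[0,0,11,0,0],[0,0,5,0,0],[0,0,0,0,0],[0,0,0,0,0]],
  ],
)

```text
time_s: 19.83
eef_pos: [0.4494, -0.0814, 0.007]
eef_rot: [[0.835, 0.551, 0.002], [0.551, -0.835, -0.001], [0.001, 0.001, -1.0]]
contact_force: [0.6, 0.8, 0.2]
finger_gap: 0.0854
finger_force: 0.0
```

send_rows(
  steps=[
    [[0,0,0,0,1],[0,0,0,0,1],[0,0,0,0,1],[0,0,0,0,1],[0,0,0,0,1],[0,0,0,0,1]],
  ],
)

```text
time_s: 20.33
eef_pos: [0.4493, -0.0808, 0.007]
eef_rot: [[0.834, 0.552, 0.002], [0.552, -0.834, -0.001], [0.001, 0.002, -1.0]]
contact_force: [-1.3, 0.5, 6.4]
finger_gap: 0.0434
finger_force: 31.0
```

send_rows(
  steps=[
    [[0,0,-12,0,1],[0,0,-38,0,1],[0,0,-40,0,1],[0,0,0,7,1],[0,0,0,7,1],[0,0,0,7,1],[0,0,0,7,1],[0,0,0,7,1]],
  ],
)

```text
time_s: 21.0
eef_pos: [0.4482, -0.0804, 0.096]
eef_rot: [[0.999, -0.032, 0.0], [-0.032, -0.999, -0.0], [0.0, 0.0, -1.0]]
contact_force: [0.5, 1.0, -1.3]
finger_gap: 0.0437
finger_force: 31.0
```

send_rows(
  steps=[
    [[0,0,0,7,1],[0,0,0,7,1],[0,0,0,7,1],[0,0,0,6.6,1],[0,0,0,0,1],[0,0,0,0,1]],
  ],
)

```text
time_s: 21.5
eef_pos: [0.4482, -0.0804, 0.0959]
eef_rot: [[0.875, -0.483, -0.0], [-0.483, -0.875, 0.0], [-0.0, 0.0, -1.0]]
contact_force: [0.1, -0.4, -0.1]
finger_gap: 0.0435
finger_force: 31.0
```

```bash
python3 - <<'E'
from h import *
go(636.5,-91.8,-29.3)
E
```

```text
t 21.5 p [448.2 -80.4  95.9] th -28.91 turn 0.39 tool xy now/after [170.3 -81. ] [169.8 -82.2] gap 43.5 F [ 0.1 -0.4 -0.1] 31.0
```

send_rows(
  steps=[
    [[30,-20.4,0,0.4,1],[30,-20.4,0,0,1],[30,-20.4,0,0,1],[30,-20.4,0,0,1],[0,0,0,0,1],[0,0,0,0,1]],
  ],
)

```text
time_s: 22.0
eef_pos: [0.5938, -0.068, 0.0948]
eef_rot: [[0.872, -0.489, -0.001], [-0.489, -0.872, 0.0], [-0.001, 0.0, -1.0]]
contact_force: [-1.1, 1.0, -0.7]
finger_gap: 0.0436
finger_force: 31.0
```

```bash
python3 - <<'E'
from h import *
z=robot.read_state()["eef_pos"][2]*1e3
f,P=look(636.5,-92,"w13.png",z+23,60)
go(636.5,-92,-29.3)
E
```

```text
ring [595.1 -69.6] [56.6 77.6] 60.1 4497 118.52648528267909
pend [636.4 -91.5] [21.3 53.1] 61.0 1798 11.916412082634526
t 22.05 p [592.5 -68.   94.9] th -29.34 turn -0.04 tool xy now/after [50.1 -0.6] [50.1 -0.6] gap 43.1 F [-0.1  0.4 -1.8] 31.0
```

View pics/w13.png

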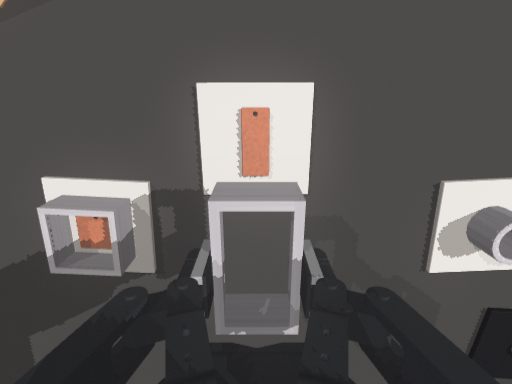

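Oblong held at (257,257), aligned lengthwise with the pendant ahead at (256,142), 48 mm to go in tool x.

send_rows(
  steps=[
    [[24.2,-0.8,0,0,1],[24.2,0,0,0,1],[0,0,0,0,1],[0,0,35,0,1],[0,0,25,0,1],[0,0,13,0,1],[0,0,4,0,1],[0,0,0,0,1]],
  ],
)

```text
time_s: 22.72
eef_pos: [0.6338, -0.0911, 0.018]
eef_rot: [[0.87, -0.492, -0.003], [-0.492, -0.87, 0.001], [-0.003, 0.001, -1.0]]
contact_force: [-0.3, -0.4, -0.4]
finger_gap: 0.0437
finger_force: 31.0
```

send_rows(
  steps=[
    [[0,0,1,0,1],[0,0,0,0,1],[0,0,0,0,1]],
  ],
)

```text
time_s: 22.97
eef_pos: [0.6368, -0.0918, 0.0199]
eef_rot: [[0.87, -0.492, 0.003], [-0.492, -0.87, -0.001], [0.003, -0.001, -1.0]]
contact_force: [-0.8, 1.1, -0.8]
finger_gap: 0.0436
finger_force: 31.0
```

send_rows(
  steps=[
    [[0,0,2,0,1],[0,0,0,0,1],[0,0,1.5,0,1],[0,0,0,0,1],[0,0,0,0,1]],
  ],
)

```text
time_s: 23.38
eef_pos: [0.6353, -0.0914, 0.0142]
eef_rot: [[0.87, -0.493, -0.0], [-0.493, -0.87, 0.0], [-0.0, 0.0, -1.0]]
contact_force: [0.2, 0.9, -0.6]
finger_gap: 0.0431
finger_force: 31.0
```

send_rows(
  steps=[
    [[0,0,0.8,0,1],[0,0,0,0,1],[0,0,0,0,1]],
  ],
)

```text
time_s: 23.63
eef_pos: [0.6354, -0.0915, 0.0135]
eef_rot: [[0.87, -0.493, -0.0], [-0.493, -0.87, 0.0], [-0.0, 0.0, -1.0]]
contact_force: [0.4, -0.5, -0.9]
finger_gap: 0.0436
finger_force: 31.0
```

send_rows(
  steps=[
    [[0,0,0.7,0,1],[0,0,0,0,1],[0,0,0,0,1]],
  ],
)

```text
time_s: 23.88
eef_pos: [0.6356, -0.0915, 0.0131]
eef_rot: [[0.87, -0.493, 0.0], [-0.493, -0.87, -0.0], [0.0, -0.0, -1.0]]
contact_force: [-1.1, 0.6, 0.8]
finger_gap: 0.0436
finger_force: 31.2
```

Just touching. I press slightly more, release, rise and back off.

send_rows(
  steps=[
    [[0,0,0.6,0,1],[0,0,0,0,1],[0,0,0,0,0.3],[0,0,0,0,0.2],[0,0,0,0,0],[0,0,0,0,0],[0,0,-20,0,0],[0,0,-40,0,0]],
  ],
)

```text
time_s: 24.55
eef_pos: [0.6306, -0.0903, 0.0664]
eef_rot: [[0.87, -0.493, -0.012], [-0.493, -0.87, 0.003], [-0.012, 0.003, -1.0]]
contact_force: [-0.1, 0.7, -0.0]
finger_gap: 0.0854
finger_force: 0.0
```

send_rows(
  steps=[
    [[0,0,-40,0,0],[-30,0,-25,0,0],[-40,0,0,0,0],[-25,0,0,0,0],[0,0,0,0,0],[0,0,0,0,0],[0,0,0,0,0]],
  ],
)

```text
time_s: 25.13
eef_pos: [0.5535, -0.0449, 0.1376]
eef_rot: [[0.87, -0.493, 0.001], [-0.493, -0.87, -0.0], [0.001, -0.0, -1.0]]
contact_force: [0.1, 0.0, 0.0]
finger_gap: 0.0853
finger_force: 0.0
```

```bash
python3 - <<'E'
from h import *
f,P=look(636.5,-92,"w14.png",999,60)
fit(P,0,f["range_z"]>0,636.4,-91.5,36,50)
g=robot.grab_frame("scene");save(g,"end.png",s=1.5)
go(0,0)
E
```

```text
pend [636.4 -91.6] [21.  52.1] 61.1 1525 11.892224526839968
fit [636.9 -93.2] [44.2 75.9] 60.5 1923 36.887397035441666
t 25.23 p [553.8 -45.3 137.4] th -29.54 turn None tool xy now/after [-504.1  233.7] [-504.1  233.7] gap 85.2 F [ 0.1 -1.  -0.2] 0.0
```

View pics/end.png

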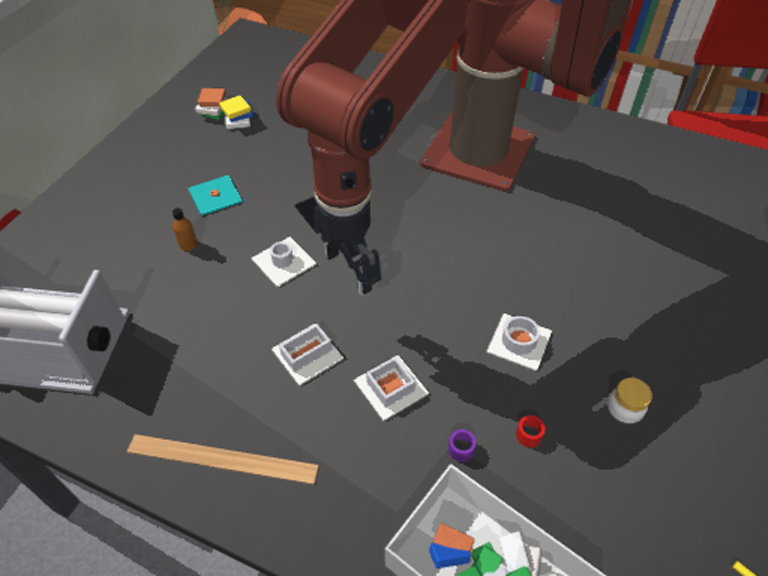

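All four cutters stand on their tiles: (283,255), (307,348), (391,381) and (520,336). The bottle (184,231) and jar (630,400) haven't moved, and the gripper is clear.

```bash
python3 -c "
from station import robot
print(robot.job_done())"
```

```text
the job is handed in; nothing more can be done
None
```

All four cutters are set down flat around their matching pendants and released, bottle and jar left where they were, and the job is handed in at about 25 s on the robot clock.

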